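# Roll a fresh print down onto its mount board

## Task

A print has just been stuck on the mount board and wants pressing down: with your fingertips bearing down lightly on top of the rolling pin, roll it away from you right across the print, from the near blank margin where it lies, and let it stop lying square in the far blank margin, clear of the print and still on the board. Roll it by its top, as many strokes as you need, without gripping, lifting or dragging it; keep your fingers off the print and board and leave everything else on the counter where it stands.

Things in the scene. Friction and masses are not known exactly. Their poses are not given: they have to be found in the camera images.
- board: White mount board flat on the counter, 203 x 254 x 4 mm; stays put. A black-and-white print (89 x 127 mm, no step) is stuck on its middle, parallel to its edges. Origin: centre of its underside, below the print's centre. Its x axis points away from the robot: print x -44.5 to +44.5 mm, blank near margin x -101.5 to -44.5, blank far margin +44.5 to +101.5. y runs along the 254 mm side.
- pin: One-piece beech rolling pin, 0.3 to 0.5 kg, lying in the near margin roughly parallel to the board's y. Barrel 60 mm diameter, 180 mm long; at each end a fixed knob handle 28 mm thick, 48 mm long. Origin: its middle, on the axis, 34 mm above the counter (barrel's top: 64 mm). y is the pin's axis; x and z turn with it as it rolls. Let go at a crawl it stops within millimetres; shoved, it runs on.
- pin_left (a point): Point on the pin's axis at the +y end of its barrel, 90 mm from the middle (does not wander as the pin turns). As with any roller, fingers on its top that do not slip travel twice as far as the pin, so a long roll takes several short strokes.
- pin_right (a point): Point on the pin's axis at the -y end of its barrel, 90 mm from the middle (does not wander as the pin turns).
- spoon_rest: White ceramic spoon rest left (+y) of the board: round dish 92 mm across and 22 mm high with a 75 mm tongue, 34 mm wide and 18 mm high, along its -x. Origin: centre of the dish's underside. Loose; leave alone.
- loupe: Round magnifier with clear skirt and black body, 50 mm in diameter and 46 mm high, standing just right (-y) of the board. Origin: centre of its underside. Loose; leave alone.
- funnel: Glass funnel standing mouth down, mouth 100 mm across, 115 mm high with the stem. Origin: centre of the mouth, on the counter. Loose; leave alone.
- loader: Grey plastic film loader lying flat: drum 108 mm across and a box-shaped cassette chamber beside it with a winding lever on top; 175 x 108 mm over all, 97 mm high. Origin: on the counter under its middle. Loose; leave alone.
- canister_large: White lidded canister, 110 mm in diameter, 123 mm high with its knob, standing at the back of the counter. Origin: centre of its underside. Loose; leave alone.
- canister_medium: White lidded canister, 98 mm in diameter, 110 mm high with its knob, standing at the back of the counter. Origin: centre of its underside. Loose; leave alone.
- canister_small: White lidded canister, 86 mm in diameter, 98 mm high with its knob, standing at the back of the counter. Origin: centre of its underside. Loose; leave alone.

How it is judged:
On the way, in this order (a step that is already met when the one before it is completed fails the run):
1. the pin, rolling under the fingertips, has made about a quarter turn onto the near half of the print (x of pin in the frame of board between -0.06 and 0 m and angle between pin's own z axis and vertical between 0.8 and 1.9 rad and contact force between the fingers and pin above 1 N), for 0.05 s.
2. still under the fingertips, it has made about half a turn on the far half of the print (x of pin in the frame of board between -0.015 and 0.055 m and angle between pin's own z axis and vertical between 2.3 and 4 rad and contact force between the fingers and pin above 1 N), for 0.05 s.
At the end, for the whole second after the job is handed in: The pin lies at rest on the board in the far margin: both ends of its barrel between 3.5 mm past the print's far edge and 5.5 mm short of the board's far edge (axis of the barrel, 48 to 96 mm along the board's x), its middle within 45 mm of the board's centre line sideways (x of pin_left in the frame of board between 0.048 and 0.096 m and x of pin_right in the frame of board between 0.048 and 0.096 m and y of pin in the frame of board between -0.045 and 0.045 m and height (world z) of pin between 0.031 and 0.037 m and linear speed of pin below 0.01 m/s and angular speed of pin below 0.3 rad/s); the robot touches nothing.
It fails at once if the pin is lifted off the board (by more than 8 mm) (height (world z) of pin above 0.042 m).
It fails at once if the fingers push the pin from behind or straddle it, down at its side (fingertips more than about 20 mm below its top), instead of working on its top (contact force between the fingers and pin above 0.5 N and height (world z) of the grasp point below 0.063 m).
It fails at once if the fingers touch the print or the board (contact force between the fingers and board above 0.5 N).
It fails at once if the pin is crushed down on the print (more than 60 N) (contact force between the fingers and pin above 60 N).
It fails at once if something else on the counter is moved by more than 15 mm (distance of any of spoon_rest, loupe, funnel, loader, canister_large, canister_medium, canister_small from where it was at the start of the episode above 0.015 m).
It also fails if it takes over 58 s, if anything falls off the work surface, if the arm or the gripper's body presses on something with over 40 N, if the wrist force passes 120 N, or if a joint passes its speed limit or range.

## Robot

A 7-joint arm with a two-finger parallel gripper is mounted at the origin on the work surface. World frame = base frame: x ahead of the robot, y to its left, z up, the work surface at z = 0. Lengths are in m, angles in rad, forces in N, time in s.
With the tool pointing down it reaches from about 0.35 to 0.9 m from the base axis. Payload 8.1 kg.
Tool frame: the origin (TCP) lies at the very end of the fingers, on their centre line; the grasp point (between the pads) lies 19 mm behind it (env.tcp_to_grasp is the z of the grasp point in the tool frame, in m); z points along the fingers, y is the direction in which the jaws open and shut (so a half turn about z gives the same grasp; the last joint's range is limited). The gripper opens to 92 mm and grips with 3 to 60 N. Pads are 19 mm wide; open, the fingers measure 130 mm over their backs; the gripper's body (75 mm by 190 mm) begins 47 mm behind the grasp point.
Start: joints at [1.056, 0.434, 0.025, 1.573, -0.012, 1.134, -0.075], TCP at [0.25, -0.573, 0.227] pointing down, gripper open.
Joint ranges: [-2.62, 2.62], [-0.44, 2.09], [-1.27, 1.32], [0.08, 2.57], [-1.32, 4.46], [0.12, 2], [-2.74, 2.74]. Speed limits (rad/s): [2.22, 2.22, 3.01, 3.01, 3.14, 3.14, 3.14].

## Interface

Orientations are given as a unit quaternion [x, y, z, w].
In Python, from bench import env gives the robot as it stands.
- The arm moves only by the tool move_arm, never from a script. Its arguments are lists of equal length, an entry for each row: "translation": the shift along the world's x, y, z in m, a list of three; "yaw": the turn about the world's z in rad; "grip": the finger opening in m, from 0 to 0.0918. In form: {"translation": [[x, y, z], ...], "yaw": [yaw, ...], "grip": [grip, ...]}. A call has 1 to 10 rows; each row shifts and turns the commanded pose from where the row before left it; what a row does not reach is not made up. A row lasts 1/10 s, in which the tool goes at most 50 mm and 8.59 degrees, less where a joint would pass 70% of its speed; a pose out of reach is approached as far as the arm can. A call with a gripper value outside its range is refused whole. The fingers move at their own pace and stop on an object; "newtons" is the grip in N (left out, the last holds). Time passes only in rows, so rows that do not move let the fingers close. It gives the time, the measured TCP pose, the force and the opening at its end, in the units of the state.
- env.sense(): the state, without advancing time (a new reading comes with each control period).
- env.camera(name): name is "scene" or "top" or "wrist"; returns a dict with "pixels" (480x640x3 uint8, blue, green, red), "K" (3x3 intrinsics, pixels), "R" (3x3) and "t" (3): a world point X has camera coordinates R X + t. Camera axes: x right, y down, z forward; pixel columns grow to the right and rows downward; lengths in m; the calibration is good to about 2 mm. A picture is of the moment at which its call begins. There is no depth.
- env.hand_in(): hands the job in, once; it reports no verdict.
Trained networks look in a picture, given as the dict that the camera call returned (one of the last four; its "shot" number tells which), for a name from the list of things; names that differ only in an ending like _2 or _b are one class to them, and where a whole thing is asked for, a point or a joint stands for the part that bears it (a point fixed in the world has none). Each returns a list of dicts, best first, with "confidence" (0 to 1); they miss things now and then, are a little off and sometimes report something else, mostly with a low value. They report only what shows in the picture. A call takes as long as a camera call.
- env.search_frame(picture, thing): "box" ([centre column, centre row, width, height] in pixels, round what is visible of it).
- env.outline_of(picture, thing): "mask" (480x640 bool, what is visible of it) and "box" ([centre column, centre row, width, height] in pixels, round what is visible of it).
The state is a dict: "t": time; "joint_positions": joint angles; "dq": joint speeds; "joint_torque": joint torques, N m; "ee_pos": TCP position; "tcp_rot": TCP orientation; "ft_force": force on the tool from outside, world axes, zero at the start; "torque": the same for the moment, N m; "width": opening from 0.0 (shut) to 1.0 (fully open).
Only numpy, scipy, OpenCV 4.12 (cv2) and the standard library are available. Lean on these libraries where they do the work, as an engineer would, in place of code of your own. Each camera call takes 0.05 s, during which the arm holds its last target. There are 200 camera calls.

## Working session

There is one attempt and no reset: what is moved stays moved. The work goes in short steps, Python scripts to look and compute and a tool call to move; the robot and the scene stay as the last step left them, time stands still between calls to the robot, and variables do not carry over. Pictures are saved under pics/ and viewed, about 8 in all and at most 12, crops included, and the job is handed in when it is done.

Besides the shell and the picture viewer there is one more tool, called after "Call:" by a JSON object that holds its "op" and its "data", one argument or row to a line. move_arm: Moves the arm, as the interface text tells. Its arguments: {"type":"object","properties":{"translation":{"type":"array","items":{"type":"array","items":{"type":"number"}}},"yaw":{"type":"array","items":{"type":"number"}},"grip":{"type":"array","items":{"type":"number"}},"newtons":{"type":"number"}},"required":["translation","yaw","grip"]}

```bash
mkdir -p pics; ls; cat > h.py <<'E'
from bench import env
import numpy as np, cv2
def ray(p,uv,z):
    K,R,t=map(np.array,(p["K"],p["R"],p["t"]))
    d=R.T@np.linalg.inv(K)@np.array([uv[0],uv[1],1.]); c=-R.T@t
    return c+d*(z-c[2])/d[2]
def proj(p,X):
    q=np.array(p["K"])@(np.array(p["R"])@np.array(X)+np.array(p["t"])); return q[:2]/q[2]
E
python3 - <<'E'
from h import *
s=env.sense(); print(s, env.tcp_to_grasp)
for n in("scene","top"):
    p=env.camera(n); cv2.imwrite(f"pics/{n}0.png",p["pixels"])
    print(n,-np.array(p["R"]).T@p["t"])
    for th,z in(("board",.004),("pin",.034)):
        for d in env.outline_of(p,th)[:1]:
            m=d["mask"].astype(np.uint8); r=cv2.minAreaRect(cv2.findNonZero(m)); b=cv2.boxPoints(r)
            print(th,d["confidence"],d["box"],[ray(p,x,z).round(4)[:2].tolist() for x in b],b.round().tolist())
E
```

```text
pics
{'t': 0.0, 'joint_positions': array([ 1.0564161 ,  0.43518578,  0.02498129,  1.5741096 , -0.01158326,
        1.13397443, -0.07507446]), 'dq': array([-0.00069882,  0.00032103,  0.00111704,  0.00053756, -0.00037677,
       -0.0002945 , -0.00015983]), 'joint_torque': array([ 4.49948652e-05, -6.67840862e+01,  9.84716713e-01, -3.14462793e+01,
       -6.07933220e-02,  4.27817472e-02,  1.87264268e-04]), 'ee_pos': array([ 0.24988523, -0.57231712,  0.22596334]), 'tcp_rot': array([ 9.78883696e-01,  2.04416541e-01, -2.32852370e-04, -7.29999155e-04]), 'ft_force': array([-0.38734254, -0.14240751, -0.14566749]), 'torque': array([-0.01337192,  0.03643344, -0.00063326]), 'width': 1.0007831190366605} -0.0188
scene [ 1.14992898 -0.97504824  0.87454627]
pin 0.58 [250.8, 267.4, 79.8, 67.5] [[0.4553, -0.24], [0.4668, 0.0594], [0.5504, 0.0052], [0.5283, -0.2746]] [[204.0, 288.0], [279.0, 224.0], [296.0, 244.0], [221.0, 308.0]]
top [0.32038677 0.01410319 1.68413226]
board 0.77 [372.1, 250.3, 89.1, 70.3] [[0.4807, 0.0126], [0.6834, -0.0046], [0.661, -0.2605], [0.4594, -0.2386]] [[328.0, 280.0], [334.0, 213.0], [419.0, 220.0], [413.0, 287.0]]
pin 0.55 [374.5, 269.6, 89.7, 25.3] [[0.4749, 0.0148], [0.5402, 0.0123], [0.5296, -0.2544], [0.4646, -0.2502]] [[327.0, 281.0], [328.0, 259.0], [419.0, 262.0], [419.0, 284.0]]
```

```bash
python3 - <<'E'
import cv2,numpy as np
a=cv2.imread("pics/scene0.png");b=cv2.imread("pics/top0.png")
c=cv2.resize(b[160:340,240:500],None,fx=3,fy=3,interpolation=cv2.INTER_CUBIC)
cv2.imwrite("pics/topc.png",c)
E
```

```text
(no output)
```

View pics/scene0.png

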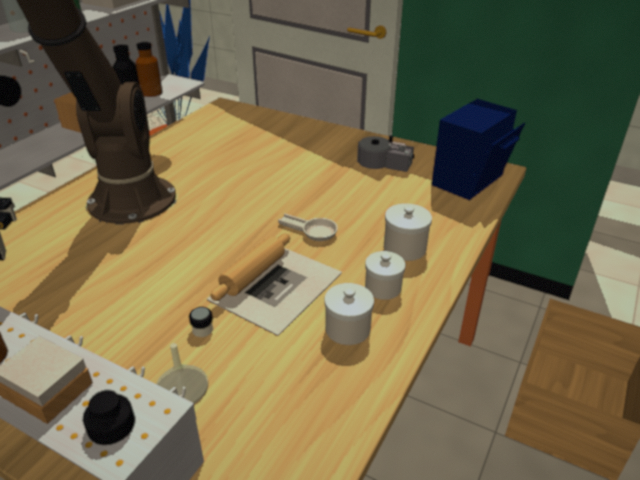

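View pics/topc.png

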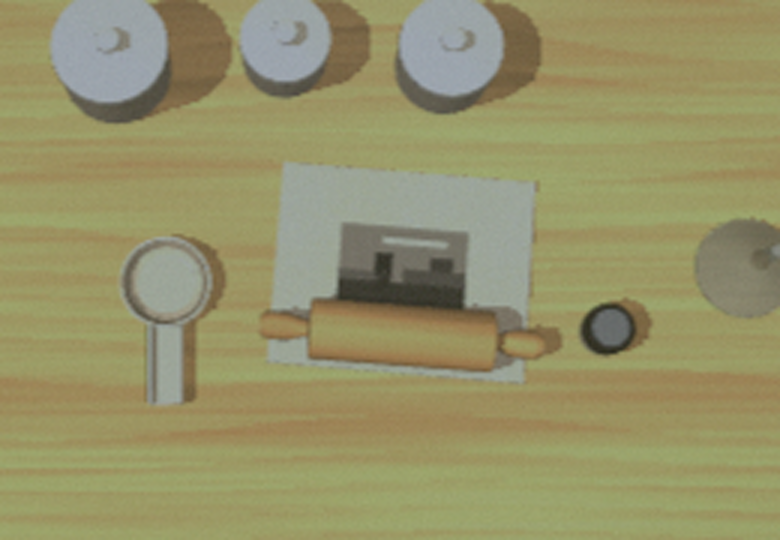

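The top crop shows the board with corners at about (285,163), (536,182), (524,381) and (268,360). The barrel runs from (311,299) to (498,312) along the top edge and (310,358) to (496,371) along the bottom edge. The loupe is just to the right of the pin and the canisters are behind the board. I'll turn these into positions.

```bash
python3 - <<'E'
from h import *
p=env.camera("top")
f=lambda u,v,z: ray(p,(u/3+240-1/3,v/3+160-1/3),z)[:2]
c=[f(*q,.004) for q in((285,163),(536,182),(524,381),(268,360))]
ctr=np.mean(c,axis=0); ex=(c[0]+c[1]-c[2]-c[3]); yaw=np.arctan2(ex[1],ex[0]); ey=(c[0]+c[3]-c[1]-c[2])
print("board",ctr,yaw,np.arctan2(-ey[0],ey[1]),np.linalg.norm(ex)/2,np.linalg.norm(ey)/2)
L=(f(311,299,.04)+f(310,358,.034))/2; R=(f(498,312,.04)+f(496,371,.034))/2
d=L-R; m=(L+R)/2; print("pin",m,np.arctan2(-d[0],d[1]),np.linalg.norm(d))
ux=np.array([np.cos(yaw),np.sin(yaw)]); print("pin in board",(m-ctr)@ux,(m-ctr)@np.array([-ux[1],ux[0]]))
print("loupe",f(610,328,.046))
E
```

```text
board [ 0.57074967 -0.12472755] -0.08901516268855482 -0.08367235997809433 0.2001823689210606 0.25289472211645003
pin [ 0.50261663 -0.12146527] -0.07365271332352506 0.18121810595182627
pin in board -0.06815328641858229 -0.0028075091670591583
loupe [ 0.50766491 -0.31982784]
```

Call:
{"op": "move_arm", "data": {
  "translation": [
    [0.024,0.044,0],
    [0.024,0.044,0],
    [0.024,0.044,0],
    [0.024,0.044,0],
    [0.024,0.044,0],
    [0.024,0.044,0],
    [0.024,0.044,0],
    [0.024,0.044,0],
    [0.024,0.044,0],
    [0.024,0.044,0]
  ],
  "yaw": [-0.05,-0.05,-0.05,-0.05,-0.05,-0.05,-0.05,-0.05,-0.05,-0.05],
  "grip": [0.09,0.09,0.09,0.09,0.09,0.09,0.09,0.09,0.09,0.09]
}}

```text
t: 1.35
ee_pos: [0.4903, -0.132, 0.2271]
tcp_rot: [0.999, -0.045, 0.0, 0.0]
ft_force: [0.8, -0.7, 0.0]
width: 0.98
```

Call:
{"op": "move_arm", "data": {
  "translation": [
    [0,0.01,-0.02],
    [0,0,-0.02],
    [0,0,0],
    [0,0,0]
  ],
  "yaw": [0,0,0,0],
  "grip": [0.09,0.09,0.09,0.09]
}}

```text
t: 1.75
ee_pos: [0.4894, -0.1242, 0.187]
tcp_rot: [0.999, -0.044, -0.0, 0.0]
ft_force: [0.6, -0.4, 0.2]
width: 0.98
```

```bash
cat >> h.py <<'E'
def st():
    s=env.sense(); q=s["tcp_rot"]; print("t",round(s["t"],2),"tcp",np.round(s["ee_pos"],4),"yaw",round(float(2*np.arctan2(q[1],q[0])),4),"F",np.round(s["ft_force"],2),"M",np.round(s["torque"],2))
E
python3 - <<'E'
from h import *
st(); p=env.camera("wrist"); cv2.imwrite("pics/w1.png",p["pixels"])
C=np.array([.5707,-.1247]);y=-.086;ux=np.array([np.cos(y),np.sin(y)]);uy=np.array([-ux[1],ux[0]])
for a in((-.1015,.127),(.1015,.127),(.1015,-.127),(-.0445,.0635),(.0445,.0635),(.0445,-.0635)): print(a,proj(p,[*(C+a[0]*ux+a[1]*uy),.004]).round(1))
print(np.linalg.norm(p["K"][0]),-np.array(p["R"]).T@p["t"])
E
```

```text
t 1.75 tcp [ 0.4894 -0.1242  0.187 ] yaw -0.0888 F [ 0.58 -0.44  0.17] M [ 0.02 -0.01  0.05]
(-0.1015, 0.127) [183.6 234. ]
(0.1015, 0.127) [154.5  -2. ]
(0.1015, -0.127) [462.7  -2.6]
(-0.0445, 0.0635) [243.4 176.3]
(0.0445, 0.0635) [236.6  73.6]
(0.0445, -0.0635) [382.1  73.3]
478.4743622888641 [ 0.57100193 -0.13235401  0.34529305]
```

View pics/w1.png

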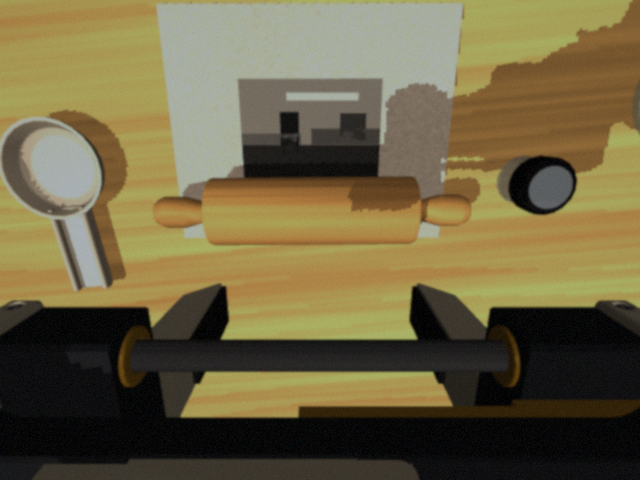

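The wrist view shows the barrel at rows 177–244 and columns 204–418. The board's far edge is at row 3, the print's far edge at row 78 and the near corners at (185,238). The far features sit about 5 px lower than I predicted, so I'll correct the board centre and locate the pin.

```bash
cat >> h.py <<'E'
def axis(p,a,b):  # top/bottom silhouette pixels -> axis point at z .034
    K,R,t=map(np.array,(p["K"],p["R"],p["t"])); c=-R.T@t
    d=sum((lambda v:v/np.linalg.norm(v))(R.T@np.linalg.inv(K)@np.array([*q,1.])) for q in(a,b))
    return (c+d*(.034-c[2])/d[2])[:2]
E
python3 - <<'E'
from h import *
p=env.camera("wrist")
g=lambda u,v:ray(p,(u,v),.004)[:2]
c=[g(158,4),g(463,4.5),g(438,238),g(185,238)]; q=[g(238,79),g(382,78.5)]
ctr=np.mean(c,axis=0); ex=c[0]+c[1]-c[2]-c[3]; ey=c[0]+c[3]-c[1]-c[2]
y=np.arctan2(-ey[0],ey[1]); ux=np.array([np.cos(y),np.sin(y)]);uy=np.array([-ux[1],ux[0]])
print("board",ctr,np.arctan2(ex[1],ex[0]),y,np.linalg.norm(ex)/2,np.linalg.norm(ey)/2,"print far mid",((sum(q)/2-ctr)@ux))
L=axis(p,(206,177.5),(206,244));R=axis(p,(417,177.5),(417,244)); m=(L+R)/2
print("pin",L,R,m,"in board",[((v-ctr)@ux,(v-ctr)@uy) for v in(L,R,m)])
for th in("pin",):
  for d in env.outline_of(p,th)[:1]:print(d["confidence"],d["box"])
st()
E
```

```text
board [ 0.56673235 -0.12574718] -0.09093842130725999 -0.08947622125066042 0.20321156020399142 0.2535119843873899 print far mid 0.04492171394176416
pin [ 0.50839821 -0.02637191] [ 0.49161114 -0.21424108] [ 0.50000468 -0.12030649] in board [(np.float64(-0.06698063942512929), np.float64(0.09376518021274492)), (np.float64(-0.06691315928603803), np.float64(-0.09485249206934493)), (np.float64(-0.06694689935558369), np.float64(-0.0005436559283000051))]
0.58 [310.6, 211.6, 313.6, 69.1]
t 1.9 tcp [ 0.4901 -0.1245  0.1878] yaw -0.0895 F [ 0.97 -0.08 -0.8 ] M [0.07 0.01 0.02]
```

Call:
{"op": "move_arm", "data": {
  "translation": [
    [0.001,0.004,-0.04],
    [0,0,-0.04],
    [0,0,-0.03],
    [0,0,-0.008],
    [0,0,0],
    [0,0,0]
  ],
  "yaw": [0,0,0,0,0,0],
  "grip": [0.09,0.09,0.09,0.09,0.09,0.09]
}}

```text
t: 2.5
ee_pos: [0.4918, -0.1202, 0.0703]
tcp_rot: [0.999, -0.044, 0.001, 0.0]
ft_force: [0.1, 0.1, 0.2]
width: 0.981
```

```bash
python3 -c "
from h import *
st()"
```

```text
t 2.5 tcp [ 0.4918 -0.1202  0.0703] yaw -0.0887 F [0.12 0.11 0.19] M [0.04 0.06 0.01]
```

Call:
{"op": "move_arm", "data": {
  "translation": [
    [0,0,-0.002],
    [0,0,-0.002],
    [0,0,-0.001],
    [0,0,-0.001],
    [0,0,0],
    [0,0,0]
  ],
  "yaw": [0,0,0,0,0,0],
  "grip": [0.09,0.09,0.09,0.09,0.09,0.09]
}}

```text
t: 3.1
ee_pos: [0.4921, -0.12, 0.0639]
tcp_rot: [0.999, -0.044, 0.002, 0.0]
ft_force: [-0.1, 0.0, 9.0]
width: 0.981
```

Call:
{"op": "move_arm", "data": {
  "translation": [
    [0.002,0,0],
    [0.003,0,0],
    [0.004,-0.001,0],
    [0.005,0,0],
    [0.005,-0.001,0],
    [0.005,0,0],
    [0.005,-0.001,0],
    [0.004,0,0],
    [0.003,0,0],
    [0.002,0,0]
  ],
  "yaw": [0,0,0,0,0,0,0,0,0,0],
  "grip": [0.09,0.09,0.09,0.09,0.09,0.09,0.09,0.09,0.09,0.09]
}}

```text
t: 4.1
ee_pos: [0.5303, -0.1231, 0.064]
tcp_rot: [0.999, -0.044, 0.002, 0.0]
ft_force: [-0.7, -0.5, 8.9]
width: 0.979
```

Call:
{"op": "move_arm", "data": {
  "translation": [
    [0,0,0],
    [0,0,0]
  ],
  "yaw": [0,0],
  "grip": [0.09,0.09]
}}

```text
t: 4.3
ee_pos: [0.5302, -0.1231, 0.064]
tcp_rot: [0.999, -0.044, 0.002, 0.0]
ft_force: [0.8, -0.6, 9.5]
width: 0.984
```

```bash
python3 - <<'E'
from h import *
st(); p=env.camera("wrist"); a=p["pixels"]
q=env.camera("top"); b=cv2.resize(q["pixels"][200:300,300:440],None,fx=4,fy=4)
cv2.imwrite("pics/w2.png",np.vstack([cv2.resize(a,(560,420)),]))
cv2.imwrite("pics/t2.png",b)
E
```

```text
t 4.3 tcp [ 0.5302 -0.1231  0.064 ] yaw -0.0883 F [ 0.8  -0.57  9.47] M [-0.04  0.02  0.07]
```

View pics/w2.png

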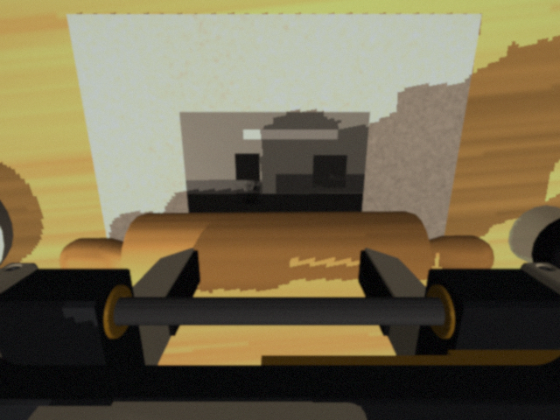

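The stroke rolled the pin: its top silhouette is now at about row 212 in the 560x420 view, just over the print's near edge, and the force stayed at about 9 N. I'll automate finding the pin from its upper silhouette.

```bash
cat >> h.py <<'E'
from scipy.optimize import brentq
C=np.array([.567,-.1255]);Y=-.09;UX=np.array([np.cos(Y),np.sin(Y)]);UY=np.array([-UX[1],UX[0]])
def tang(p,uv):  # board x of pin axis from far-side silhouette pixel
    K,R,t=map(np.array,(p["K"],p["R"],p["t"])); c=-R.T@t; d=R.T@np.linalg.inv(K)@np.array([*uv,1.])
    cx,dx=(c[:2]-C)@UX,d[:2]@UX; n=np.array([dx,d[2]])/np.hypot(dx,d[2])
    x0=cx+dx*(.034-c[2])/d[2]
    dist=lambda x:abs((x-cx)*n[1]-(.034-c[2])*n[0])-.03
    y=(c[:2]-C)@UY+d[:2]@UY*(.05-c[2])/d[2]
    return brentq(dist,x0-.2,x0), y
def pin():
    p=env.camera("wrist"); o=env.outline_of(p,"pin")
    if not o: print("no pin"); return
    m=o[0]["mask"]; cols=np.where(m.any(0))[0]; top=m[:,cols].argmax(0); h=top.min()
    k=top<h+9; r=[tang(p,(c,v-.5)) for c,v in zip(cols[k],top[k])]
    f=np.polyfit([a[1] for a in r],[a[0] for a in r],1)
    ys=[a[1] for a in r]; mid=(min(ys)+max(ys))/2
    print("pin conf",o[0]["confidence"],"x mid %.4f left %.4f right %.4f  y %.4f..%.4f"%(np.polyval(f,mid),np.polyval(f,mid+.09),np.polyval(f,mid-.09),min(ys),max(ys)))
    s=np.array(env.sense()["ee_pos"][:2])-C; print("tcp board x %.4f y %.4f offset %.4f"%(s@UX,s@UY,s@UX-np.polyval(f,mid)))
E
python3 - <<'E'
from h import *
st(); pin()
p=env.camera("wrist"); print(tang(p,(149,244)),tang(p,(486,242)))
E
```

```text
t 4.4 tcp [ 0.5301 -0.1231  0.064 ] yaw -0.0883 F [0.47 0.13 8.4 ] M [-0.01  0.04  0.04]
pin conf 0.72 x mid -0.0478 left -0.0488 right -0.0469  y -0.0835..0.0815
tcp board x -0.0370 y -0.0009 offset 0.0109
(-0.04915538520173221, np.float64(0.084256438192787)) (-0.0476098468236749, np.float64(-0.08713280900979521))
```

Call:
{"op": "move_arm", "data": {
  "translation": [
    [0,0,0.004],
    [0,0,0.006],
    [-0.012,0.001,0],
    [-0.01,0.001,0],
    [0,0,0],
    [0,0,-0.005],
    [0,0,-0.003],
    [0,0,-0.001],
    [0,0,-0.001],
    [0,0,0]
  ],
  "yaw": [0,0,0,0,0,0,0,0,0,0],
  "grip": [0.09,0.09,0.09,0.09,0.09,0.09,0.09,0.09,0.09,0.09]
}}

```text
t: 5.55
ee_pos: [0.508, -0.1209, 0.0635]
tcp_rot: [0.999, -0.044, 0.001, 0.0]
ft_force: [-0.5, 0.3, 10.8]
width: 0.979
```

```bash
python3 -c "
from h import *
st();pin()"
```

```text
t 5.55 tcp [ 0.508  -0.1209  0.0635] yaw -0.0883 F [-0.5   0.28 10.8 ] M [ 0.11  0.07 -0.04]
pin conf 0.77 x mid -0.0476 left -0.0485 right -0.0468  y -0.0853..0.0837
tcp board x -0.0591 y -0.0008 offset -0.0115
```

Call:
{"op": "move_arm", "data": {
  "translation": [
    [0.003,0,0],
    [0.004,-0.001,0],
    [0.005,0,0],
    [0.005,-0.001,0],
    [0.006,0,0],
    [0.006,-0.001,0],
    [0.005,0,0],
    [0.005,-0.001,0],
    [0.004,0,0],
    [0.003,0,0]
  ],
  "yaw": [0,0,0,0,0,0,0,0,0,0],
  "grip": [0.09,0.09,0.09,0.09,0.09,0.09,0.09,0.09,0.09,0.09]
}}

```text
t: 6.65
ee_pos: [0.5548, -0.1248, 0.0639]
tcp_rot: [0.999, -0.044, 0.002, 0.0]
ft_force: [0.6, -0.1, 10.8]
width: 0.98
```

Call:
{"op": "move_arm", "data": {
  "translation": [
    [0,0,0],
    [0,0,0]
  ],
  "yaw": [0,0],
  "grip": [0.09,0.09]
}}

```text
t: 6.85
ee_pos: [0.5548, -0.1248, 0.0639]
tcp_rot: [0.999, -0.044, 0.002, 0.0]
ft_force: [-0.4, 0.4, 11.9]
width: 0.98
```

```bash
python3 -c "
from h import *
st();pin()"
```

```text
t 6.85 tcp [ 0.5548 -0.1248  0.0639] yaw -0.0881 F [-0.38  0.37 11.92] M [ 0.12  0.01 -0.01]
pin conf 0.71 x mid -0.0241 left -0.0250 right -0.0233  y -0.0835..0.0827
tcp board x -0.0123 y -0.0004 offset 0.0118
```

Call:
{"op": "move_arm", "data": {
  "translation": [
    [0,0,0.004],
    [0,0,0.006],
    [-0.012,0.001,0],
    [-0.011,0.001,0],
    [0,0,0],
    [0,0,-0.005],
    [0,0,-0.003],
    [0,0,-0.001],
    [0,0,-0.001],
    [0,0,0]
  ],
  "yaw": [0,0,0,0,0,0,0,0,0,0],
  "grip": [0.09,0.09,0.09,0.09,0.09,0.09,0.09,0.09,0.09,0.09]
}}

```text
t: 7.95
ee_pos: [0.5309, -0.123, 0.0635]
tcp_rot: [0.999, -0.044, 0.001, 0.0]
ft_force: [-1.5, -0.1, 8.3]
width: 0.976
```

```bash
python3 -c "
from h import *
st();pin()"
```

```text
t 7.95 tcp [ 0.5309 -0.123   0.0635] yaw -0.0883 F [-1.46 -0.06  8.25] M [0.1  0.12 0.02]
pin conf 0.92 x mid -0.0237 left -0.0245 right -0.0229  y -0.0846..0.0836
tcp board x -0.0362 y -0.0007 offset -0.0125
```

Call:
{"op": "move_arm", "data": {
  "translation": [
    [0.003,0,0],
    [0.004,-0.001,0],
    [0.005,0,0],
    [0.006,-0.001,0],
    [0.006,0,0],
    [0.006,-0.001,0],
    [0.006,0,0],
    [0.005,-0.001,0],
    [0.004,0,0],
    [0.003,0,0]
  ],
  "yaw": [0,0,0,0,0,0,0,0,0,0],
  "grip": [0.09,0.09,0.09,0.09,0.09,0.09,0.09,0.09,0.09,0.09]
}}

```text
t: 9.05
ee_pos: [0.5797, -0.1269, 0.0639]
tcp_rot: [0.999, -0.044, 0.002, 0.0]
ft_force: [-0.1, -0.4, 10.0]
width: 0.983
```

Call:
{"op": "move_arm", "data": {
  "translation": [
    [0,0,0],
    [0,0,0]
  ],
  "yaw": [0,0],
  "grip": [0.09,0.09]
}}

```text
t: 9.25
ee_pos: [0.5796, -0.1269, 0.0639]
tcp_rot: [0.999, -0.044, 0.002, 0.0]
ft_force: [1.0, -0.3, 10.4]
width: 0.982
```

```bash
python3 -c "
from h import *
st();pin()"
```

```text
t 9.25 tcp [ 0.5796 -0.1269  0.0639] yaw -0.0881 F [ 1.   -0.3  10.38] M [ 0.02 -0.02  0.01]
pin conf 0.56 x mid -0.0257 left 0.0812 right -0.1326  y 0.1615..0.1661
tcp board x 0.0126 y -0.0003 offset 0.0383
```

The last detection is a false one: it spans only a few mm, at y 0.16. TCP travel and force say the pin is at about x 0, so I'll reset the fingers and look again.

Call:
{"op": "move_arm", "data": {
  "translation": [
    [0,0,0.004],
    [0,0,0.006],
    [-0.012,0.001,0],
    [-0.011,0.001,0],
    [0,0,0],
    [0,0,-0.005],
    [0,0,-0.003],
    [0,0,-0.001],
    [0,0,-0.001],
    [0,0,0]
  ],
  "yaw": [0,0,0,0,0,0,0,0,0,0],
  "grip": [0.09,0.09,0.09,0.09,0.09,0.09,0.09,0.09,0.09,0.09]
}}

```text
t: 10.35
ee_pos: [0.556, -0.1249, 0.0636]
tcp_rot: [0.999, -0.044, 0.001, 0.0]
ft_force: [-0.7, -0.2, 8.6]
width: 0.981
```

```bash
python3 -c "
from h import *
st();pin();p=env.camera('wrist');cv2.imwrite('pics/w3.png',p['pixels'])"
```

```text
t 10.35 tcp [ 0.556  -0.1249  0.0636] yaw -0.0883 F [-0.71 -0.16  8.57] M [0.1  0.09 0.04]
pin conf 0.79 x mid 0.0004 left -0.0005 right 0.0012  y -0.0845..0.0836
tcp board x -0.0110 y -0.0004 offset -0.0114
```

View pics/w3.png

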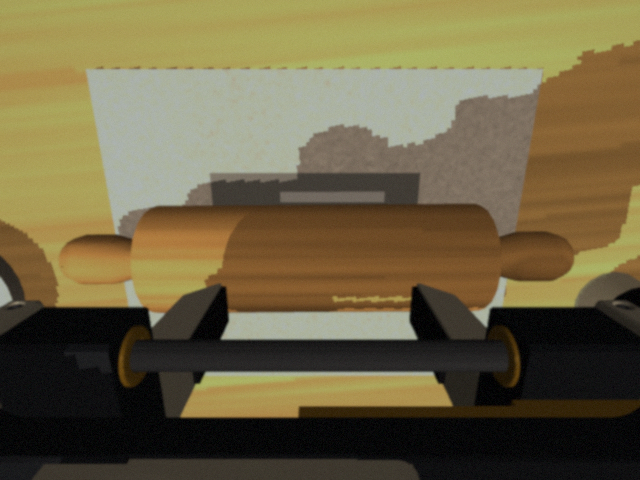

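The pin is at board x≈0 and square. Its barrel top edge is at row 205 and the print's far edge at row 173. Next stroke.

Call:
{"op": "move_arm", "data": {
  "translation": [
    [0.003,0,0],
    [0.004,-0.001,0],
    [0.005,0,0],
    [0.006,-0.001,0],
    [0.006,0,0],
    [0.006,-0.001,0],
    [0.006,0,0],
    [0.005,-0.001,0],
    [0.004,0,0],
    [0.003,0,0]
  ],
  "yaw": [0,0,0,0,0,0,0,0,0,0],
  "grip": [0.09,0.09,0.09,0.09,0.09,0.09,0.09,0.09,0.09,0.09]
}}

```text
t: 11.5
ee_pos: [0.6047, -0.1289, 0.0639]
tcp_rot: [0.999, -0.044, 0.002, 0.0]
ft_force: [0.6, -0.2, 8.9]
width: 0.978
```

Call:
{"op": "move_arm", "data": {
  "translation": [
    [0,0,0],
    [0,0,0]
  ],
  "yaw": [0,0],
  "grip": [0.09,0.09]
}}

```text
t: 11.7
ee_pos: [0.6046, -0.1289, 0.0639]
tcp_rot: [0.999, -0.044, 0.002, 0.0]
ft_force: [1.0, 0.3, 9.9]
width: 0.982
```

Call:
{"op": "move_arm", "data": {
  "translation": [
    [0,0,0.004],
    [0,0,0.006],
    [-0.012,0.001,0],
    [-0.011,0.001,0],
    [0,0,0],
    [0,0,-0.005],
    [0,0,-0.003],
    [0,0,-0.001],
    [0,0,-0.001],
    [0,0,0]
  ],
  "yaw": [0,0,0,0,0,0,0,0,0,0],
  "grip": [0.09,0.09,0.09,0.09,0.09,0.09,0.09,0.09,0.09,0.09]
}}

```text
t: 12.7
ee_pos: [0.5812, -0.1269, 0.0637]
tcp_rot: [0.999, -0.044, 0.001, 0.0]
ft_force: [0.1, -0.4, 8.9]
width: 0.979
```

```bash
python3 -c "
from h import *
st();pin()"
```

```text
t 12.7 tcp [ 0.5812 -0.1269  0.0637] yaw -0.0883 F [ 0.12 -0.45  8.95] M [ 0.11  0.09 -0.04]
pin conf 0.72 x mid 0.0251 left 0.0243 right 0.0258  y -0.0839..0.0835
tcp board x 0.0142 y -0.0002 offset -0.0109
```

Call:
{"op": "move_arm", "data": {
  "translation": [
    [0.003,0,0],
    [0.004,-0.001,0],
    [0.005,0,0],
    [0.006,-0.001,0],
    [0.006,0,0],
    [0.006,-0.001,0],
    [0.006,0,0],
    [0.005,-0.001,0],
    [0.004,0,0],
    [0.003,0,0]
  ],
  "yaw": [0,0,0,0,0,0,0,0,0,0],
  "grip": [0.09,0.09,0.09,0.09,0.09,0.09,0.09,0.09,0.09,0.09]
}}

```text
t: 13.8
ee_pos: [0.6296, -0.1309, 0.0639]
tcp_rot: [0.999, -0.044, 0.002, 0.0]
ft_force: [0.4, -0.0, 8.4]
width: 0.978
```

Call:
{"op": "move_arm", "data": {
  "translation": [
    [0,0,0],
    [0,0,0]
  ],
  "yaw": [0,0],
  "grip": [0.09,0.09]
}}

```text
t: 14.0
ee_pos: [0.6296, -0.1309, 0.0639]
tcp_rot: [0.999, -0.044, 0.002, 0.0]
ft_force: [-0.3, -0.1, 9.9]
width: 0.979
```

Call:
{"op": "move_arm", "data": {
  "translation": [
    [0,0,0.004],
    [0,0,0.006],
    [-0.012,0.001,0],
    [-0.011,0.001,0],
    [0,0,0],
    [0,0,-0.005],
    [0,0,-0.003],
    [0,0,-0.001],
    [0,0,-0.001],
    [0,0,0]
  ],
  "yaw": [0,0,0,0,0,0,0,0,0,0],
  "grip": [0.09,0.09,0.09,0.09,0.09,0.09,0.09,0.09,0.09,0.09]
}}

```text
t: 15.0
ee_pos: [0.6063, -0.1289, 0.0638]
tcp_rot: [0.999, -0.044, 0.001, 0.0]
ft_force: [-0.8, 0.1, 9.8]
width: 0.978
```

```bash
python3 -c "
from h import *
st();pin()"
```

```text
t 15.0 tcp [ 0.6063 -0.1289  0.0638] yaw -0.0883 F [-0.75  0.07  9.81] M [ 0.11  0.04 -0.06]
pin conf 0.73 x mid 0.0496 left 0.0487 right 0.0504  y -0.0833..0.0838
tcp board x 0.0394 y 0.0001 offset -0.0101
```

Call:
{"op": "move_arm", "data": {
  "translation": [
    [0.003,0,0],
    [0.004,-0.001,0],
    [0.005,0,0],
    [0.006,-0.001,0],
    [0.006,0,0],
    [0.006,-0.001,0],
    [0.005,0,0],
    [0.004,-0.001,0],
    [0.003,0,0],
    [0.002,0,0]
  ],
  "yaw": [0,0,0,0,0,0,0,0,0,0],
  "grip": [0.09,0.09,0.09,0.09,0.09,0.09,0.09,0.09,0.09,0.09]
}}

```text
t: 16.1
ee_pos: [0.6507, -0.1326, 0.064]
tcp_rot: [0.999, -0.044, 0.002, -0.0]
ft_force: [0.8, 0.1, 10.1]
width: 0.978
```

Call:
{"op": "move_arm", "data": {
  "translation": [
    [0,0,0],
    [0,0,0],
    [0,0,0],
    [0,0,0.003],
    [0,0,0.006],
    [0,0,0.02],
    [-0.03,0.003,0.03],
    [-0.04,0.003,0.03],
    [-0.03,0,0.03],
    [0,0,0]
  ],
  "yaw": [0,0,0,0,0,0,0,0,0,0],
  "grip": [0.09,0.09,0.09,0.09,0.09,0.09,0.09,0.09,0.09,0.09]
}}

```text
t: 17.1
ee_pos: [0.5472, -0.1276, 0.1858]
tcp_rot: [0.999, -0.045, 0.002, 0.001]
ft_force: [1.1, 1.1, -0.3]
width: 0.982
```

```bash
python3 -c "
from h import *
st();pin();p=env.camera('wrist');cv2.imwrite('pics/w4.png',p['pixels'])"
```

```text
t 17.1 tcp [ 0.5472 -0.1276  0.1858] yaw -0.0895 F [ 1.11  1.08 -0.28] M [ 0.03 -0.04 -0.03]
pin conf 0.63 x mid 0.0713 left 0.0706 right 0.0721  y -0.0881..0.0884
tcp board x -0.0179 y -0.0032 offset -0.0893
```

View pics/w4.png

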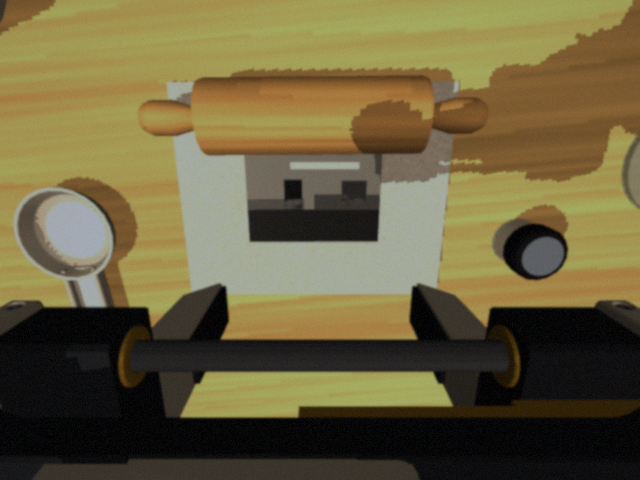

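The pin lies in the far margin with its barrel at rows 77–154 and columns 194–433. The print's near edge is at row 241 and the board's near edge at row 294. I'll do one check against those board features in this same view, then hand in if it passes.

```bash
python3 - <<'E'
from h import *
p=env.camera("wrist")
for n,uv in(("near L",(191,295)),("near R",(438,294)),("print near",(313,241))):
    w=ray(p,uv,.004)[:2]-C; print(n,w@UX,w@UY)
a=[(axis(p,(u,77),(u,154))-C) for u in(196,431)]; print([(v@UX,v@UY) for v in a])
pin()
if all(.055<v@UX<.09 for v in a): print("hand in",env.hand_in())
st()
E
```

```text
near L -0.10330043337213583 0.12812528655015282
near R -0.1017805251203942 -0.12856057042952523
print near -0.04414074031532976 0.0011834964280687207
[(np.float64(0.07114825305744098), np.float64(0.0952227732824615)), (np.float64(0.07154243620045533), np.float64(-0.09522210234538138))]
pin conf 0.78 x mid 0.0718 left 0.0711 right 0.0725  y -0.0891..0.0897
tcp board x -0.0180 y -0.0028 offset -0.0898
the job is handed in; nothing more can be done
hand in None
the job is handed in; nothing more can be done
```

I rolled the pin across the print in six top-of-barrel strokes, with both open fingertips spread along its axis. They pressed down with about 8–12 N and stopped before each lift. The job was handed in at about 17 s on the robot's clock, and no verdict is reported.

**Final position:** Both barrel ends are at about 71–72 mm along the board's x, against the allowed 48–96 mm. The middle is within about 1 mm of the centre line. The fingers are clear, about 12 cm above the board. The board's near edge and the print's near edge, measured in the last view, agreed with my board frame to within 2 mm.

**Not confirmed or disagreed:**
- **Roll angle:** I worked it out from the distance travelled (about 1.4 rad at x ≈ -24 mm, about 3.1 rad at x ≈ +25 mm). I could not see it directly.
- **Early board estimate:** The first top-camera position of the board was about 4 mm off the wrist view, so I used the wrist view.
- **Detection after stroke three:** One outline came back clearly wrong. I ignored it, and the next look put the pin where expected.
- **Other objects:** I saw no sign that they moved, but did not measure them again at the end.

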